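# Third hand: hold a crate side against its end panel for screwing

### The arm

A 7-joint arm with a two-finger parallel gripper is mounted at the origin on the work surface. World frame = base frame: x ahead of the robot, y to its left, z up, the work surface at z = 0. Lengths are in m, angles in rad, forces in N, time in s.
With the tool pointing down it reaches from about 0.425 to 0.95 m from the base axis. Payload 4.7 kg.
Tool frame: the origin (TCP) lies on the centre line of the jaws, within the pads' length; the fingertips stand robot.nose_length ahead of it and the grasp point (between the pads) lies 8 mm behind it (robot.nose_length is the distance from the TCP to the fingertips, in m); z points along the fingers, y is the line along which they close (so a half turn about z gives the same grasp; the last joint's range is limited). The gripper opens to 85 mm and grips with 20 to 120 N. Pads are 22 mm wide; open, the fingers measure 114 mm over their backs; the gripper's body (76 mm by 85 mm) begins 54 mm behind the grasp point. The pads swing forward as they close: fully open they stand 13 mm farther back than shut.
Start: joints at [1.237, 0.469, -0.049, 1.532, 0.024, 1.141, -0.082], TCP at [0.203, -0.644, 0.242] pointing down, gripper open.
Joint ranges: [-2.59, 2.59], [-0.33, 1.99], [-1.39, 1.29], [0.1, 2.45], [-1.04, 4.18], [0.21, 1.99], [-2.66, 2.66]. Speed limits (rad/s): [2.57, 2.57, 3.14, 3.14, 3.14, 3.14, 3.14].

### API

Orientations are given as [roll, pitch, yaw] about the fixed x, y, z axes, in that order (R = Rz(yaw) Ry(pitch) Rx(roll)).
In Python, from plant import robot gives the robot as it stands. Calls block until the motion is done:
- robot.goto(position, orientation): joint-space move of the TCP to a pose.
- robot.move_straight(position, vel=0.15, attitude=None, contact_N=None): straight line of the TCP; attitude=None keeps the orientation; vel is the mean speed in m/s. With contact_N (N) it stops when the force on the tool has changed by that much, and returns True; else False.
- robot.move_joints(angles): joint-space move.
- robot.grip(opening, strength=None): opening from 0.0 (shut) to 1.0 (fully open); strength is the grip in N (None keeps the last); returns when the fingers have stopped.
- robot.sleep(seconds).
- robot.inverse_kinematics(position, orientation): joint angles nearest the present ones, or None.
- robot.sense(): the state.
- robot.grab_frame(name): name is "scene" or "top" or "wrist"; returns a dict with "image" (420x560x3 uint8, red, green, blue), "range_z" (420x560 float32, m along the optical axis (not along the pixel's ray), 0 where there is no reading), "fx", "fy", "cx", "cy" (pixels), "R" (3x3) and "t" (3): a world point X has camera coordinates R X + t. Camera axes: x right, y down, z forward; pixel columns grow to the right and rows downward; lengths in m; the calibration is good to about 2 mm. A picture is of the moment at which its call begins.
A pose or a line that the arm cannot do raises robot.IKError and nothing moves.
- robot.close_job(): hands the job in; it is judged then, once.
The state is a dict: "t": time; "joint_pos": joint angles; "joint_velocities": joint speeds; "effort": joint torques, N m; "tcp_pos": TCP position; "tcp_rot": TCP orientation; "wrist_force": force on the tool from outside, world axes, zero at the start; "torque": the same for the moment, N m; "opening": opening from 0.0 (shut) to 1.0 (fully open); "gripper_force": force on a finger pad.
Only numpy, scipy, OpenCV 4.12 (cv2) and the standard library are available. Lean on these libraries where they do the work, as an engineer would, in place of code of your own. Each camera call takes 0.05 s, during which the arm holds its last target. There are 200 camera calls.

### The job

Pick up the longer of the two loose boards, stand it on its long edge in the slot of the plywood jig, down on the slot's floor, and push it along the slot so that its end is butted against the upright end panel. Press it there steadily with about 12 N (6 to 20 N will do, never ram it with more than 45 N) and finish while still holding it pressed, so that I can screw through the panel; leave the other things on the bench where they are.

Things in the scene. Friction and masses are not known exactly. Their poses are not given: they have to be found in the camera images.
- board_center (a point): the longer loose board, pale bare wood, a block 140 long (its own x) by 18 thick (y) by 60 high (z) mm, about 100 g, standing on its long edge on the bench. This point is its centre, 30 mm above its lower edge and 70 mm from either end. It is the same either way round. Leaning down hard on it loses a little of a sideways push to friction on the slot floor, so let it rest lightly.
- short_board_center (a point): the shorter loose board, same wood and section, 95 long (x) by 18 (y) by 60 high (z) mm, on edge; this point is its centre. Not to be used; leave it.
- jig: fixed plywood jig lying on the bench, 270 (x) by 150 (y) by 15 mm thick, origin at the centre of its underside. Two wooden strips, 16 wide, on top of it leave a slot 24 mm wide along its centre line (y = 0) from x = -130 to +70 mm. The slot floor, a slick grey plastic runner, is 17 mm above the bench, the strips' tops 25 mm. +x points along the slot to the end panel.
- panel: the upright end panel fixed on the jig across the end of the slot, pale wood, 18 thick (x) by 150 wide (y) by 80 mm high (z), standing on the baseboard and rigid; origin at the centre of its underside, axes as the jig's. Its inner face, on the slot's side, is 9 mm from its origin; two steel angle brackets stand behind it.
- slot_end (a point): the point on the slot floor and centre line at the inner face of the end panel: 91 mm along the jig's +x from the jig's origin, 17 mm above the bench; axes as the jig's. The end of the board comes here, so the board's centre ends 70 mm before it and 30 mm above it.
- drill: cordless drill lying on its side, about 225 by 190 by 58 mm; origin on the bench under the motor housing. Leave it.
- hammer: hammer lying flat at the far edge; origin under it. Leave it.
- screwdriver: screwdriver lying at the far edge; origin under it. Leave it.
- disc: round wooden disc 40 mm across, 12 mm thick, lying near the robot; origin under its centre. Leave it.
- hole_saw: dark steel hole saw, a ring 48 mm across and 38 mm high; origin under its centre. Leave it.
- spray_can: upright spray can 56 mm across, 170 mm high; origin under its centre. Leave it.
Not all that is in view belongs to the job. What is shaped like the part that bears board_center but black or red is not meant.

How it is judged:
By the outcome, as a careful person would: the job done as asked, in the order asked, and still so for the second after the job is handed in, while the arm keeps its last pose, push and grip.
It also fails if it takes over 48 s, if anything falls off the work surface, if the arm or the gripper's body presses on something with over 40 N, if the wrist force passes 120 N, or if a joint passes its speed limit or range.

## Working session

There is one attempt and no reset: what is moved stays moved. The work goes in short steps, each a Python script; the robot and the scene stay as the last script left them, time stands still between calls to the robot, and variables do not carry over. Pictures are saved under pics/ and viewed, at most 10 in all, crops included, and the job is handed in when it is done.

```bash
ls; mkdir -p pics; python3 - <<'E'
from plant import robot
import cv2, numpy as np, pickle
s=robot.sense(); print(s, robot.nose_length)
d={}
for n in("scene","top"):
    f=robot.grab_frame(n); d[n]=f
    cv2.imwrite(f"pics/{n}0.png",f["image"][:,:,::-1])
    print(n,f["fx"],f["cx"],f["cy"],f["R"],f["t"])
pickle.dump(d,open("f0.pkl","wb"))
E
```

```text
pics
{'t': 0.0, 'joint_pos': array([ 1.23707813,  0.46947279, -0.0485566 ,  1.53367697,  0.02410058,
        1.14101215, -0.08230025]), 'joint_velocities': array([ 1.14266135e-03, -9.19239117e-04, -8.82225294e-05, -1.27902998e-03,
        1.34216276e-03, -7.14041431e-05, -7.89391984e-04]), 'effort': array([-1.33747972e-04, -5.10307825e+01, -4.67135722e-02, -2.37707680e+01,
        1.06231280e-02,  7.65467354e-03,  1.82941747e-06]), 'tcp_pos': array([ 0.20240219, -0.64335443,  0.24124733]), 'tcp_rot': array([-3.13961094e+00,  9.07313856e-05,  3.04815334e-01]), 'wrist_force': array([ 0.04314689, -0.35430582,  0.02364264]), 'torque': array([ 0.00486904,  0.02552281, -0.07578633]), 'gripper_force': 0.0, 'opening': 0.9975627945951084} 0.011
scene 526.4689995066037 283.7055629400116 197.6998506655915 [[ 0.62525971  0.78040619  0.00406005]
 [ 0.58731609 -0.46711775 -0.66095448]
 [-0.51391644  0.41565274 -0.75041501]] [-0.37827165 -0.21600173  1.73774602]
top 535.6999023735144 277.77573455709535 207.0592867558828 [[ 0.02893628 -0.99936958 -0.02057005]
 [-0.99450287 -0.02671144 -0.101245  ]
 [ 0.10063172  0.02338663 -0.99464884]] [0.10641592 0.511905   1.35081113]
```

View pics/top0.png

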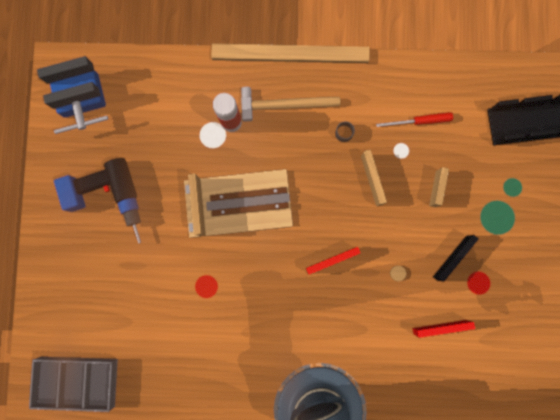

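View pics/scene0.png

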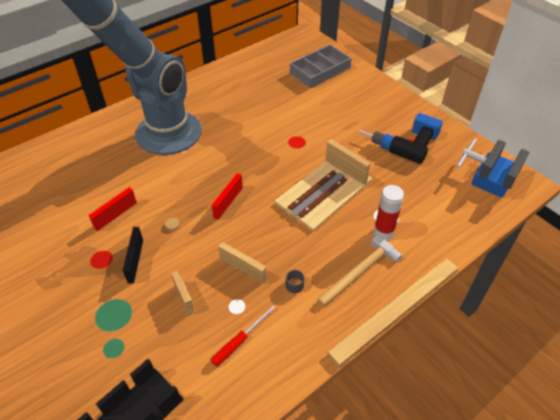

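The top view shows these candidates:
- (375,177): longer pale board
- (440,186): shorter pale board
- (333,261) and (444,328): red decoys
- (456,258): black decoy
- (290,53): plank at the far edge

By the description I want the one at (375,177). The jig is at (240,203), with its panel at the left (193,205), so the slot points towards +y.

```bash
cat > h.py <<'E'
import numpy as np, cv2
def world(f):
    v,u=np.mgrid[:420,:560]; z=f["range_z"].astype(float)
    c=np.stack([(u-f["cx"])/f["fx"]*z,(v-f["cy"])/f["fy"]*z,z],-1)
    return (c-f["t"])@f["R"]
def rect(P):
    (c,s,_)=r=cv2.minAreaRect((P[:,:2]*1000).astype(np.float32))
    b=cv2.boxPoints(r); e=[b[1]-b[0],b[2]-b[1]]; e=max(e,key=np.linalg.norm)
    return np.round(c,1),np.round(sorted(s),1),round(np.degrees(np.arctan2(e[1],e[0]))%180,1)
def proj(f,X):
    c=f["R"]@np.asarray(X)+f["t"]; return f["fx"]*c[0]/c[2]+f["cx"],f["fy"]*c[1]/c[2]+f["cy"]
E
python3 - <<'E'
import pickle; from h import *
d=pickle.load(open("f0.pkl","rb")); f=d["top"]; W=world(f)
def box(name,c0,c1,r0,r1,z0,z1):
    S=W[r0:r1,c0:c1].reshape(-1,3); m=(S[:,2]>z0)&(S[:,2]<z1); S=S[m]
    print(name,len(S),"z",np.percentile(S[:,2],[5,50,95]).round(4),rect(S))
print("bench z",np.median(W[280:320,120:180,2]))
box("long",355,395,140,215,.045,.075)
box("short",425,455,160,215,.045,.075)
box("panel",180,215,165,245,.08,.11)
box("jig all",180,300,160,245,.008,.04)
box("strips",203,292,180,222,.021,.035)
img=cv2.resize(f["image"][120:250,170:460,::-1],None,fx=2.7,fy=2.7,interpolation=cv2.INTER_CUBIC)
cv2.imwrite("pics/crop.png",img)
E
```

```text
bench z 0.0009485242945948552
long 452 z [0.0515 0.0598 0.0646] (array([ 588.3, -120.8]), array([ 19.9, 140.3]), np.float32(17.6))
short 321 z [0.049  0.0599 0.0647] (array([ 568.9, -288.4]), array([19.6, 95. ]), np.float32(169.2))
panel 497 z [0.0883 0.0952 0.0999] (array([504. , 325.1]), array([ 20. , 149.8]), np.float32(8.1))
jig all 5339 z [0.0113 0.017  0.0275] (array([519.3, 220.3]), array([209.5, 302.2]), np.float32(90.3))
strips 1092 z [0.0214 0.025  0.0301] (array([524.3, 203.9]), array([107.6, 223. ]), np.float32(91.7))
```

View pics/crop.png

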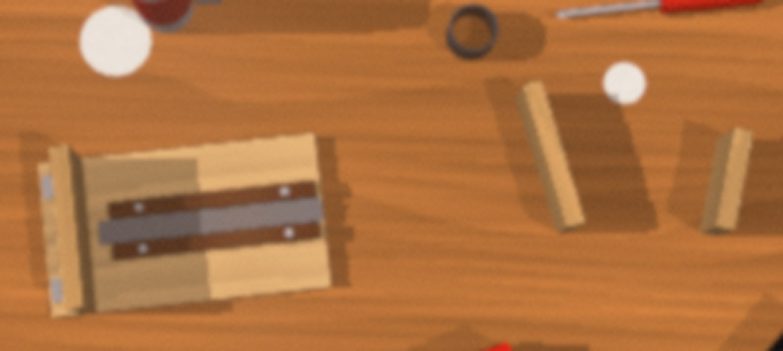

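The crop confirms it: the long board is at crop pixel (552,155), measured 140 mm against 95 mm for the other, with its top at 60 mm. The slot runs from (320,210) to (100,232), with the panel at the left. Next I measure the slot by colour and check the IK before grasping.

```bash
cat >> h.py <<'E'
def cast(f,uv,z):
    uv=np.asarray(uv,float); d=np.c_[(uv[:,0]-f["cx"])/f["fx"],(uv[:,1]-f["cy"])/f["fy"],np.ones(len(uv))]@f["R"]
    o=-f["R"].T@f["t"]; return o+d*((z-o[2])/d[:,2])[:,None]
E
python3 - <<'E'
import pickle; from h import *
from plant import robot
f=pickle.load(open("f0.pkl","rb"))["top"]; im=f["image"]; hsv=cv2.cvtColor(im,cv2.COLOR_RGB2HSV)
roi=np.zeros((420,560),bool); roi[178:228,203:296]=1
for p in [(250,202),(250,193),(225,207),(275,183),(220,190)]: print(p,hsv[p[1],p[0]])
for n,m,z in [("runner",(hsv[...,1]<75)&(hsv[...,2]<190),.017),("dark",hsv[...,2]<125,.025)]:
    k,l,st,_=cv2.connectedComponentsWithStats(((m&roi)*255).astype(np.uint8))
    i=1+st[1:,4].argmax(); v,u=np.nonzero(l==i); print(n,st[i],rect(cast(f,np.c_[u,v],z)))
for p,y in [((.588,-.121,.15),17.6),((.588,-.121,.034),17.6),((.518,.2,.2),97.5),((.518,.2,.2),-82.5)]:
    try: q=robot.inverse_kinematics(p,[np.pi,0,np.radians(y)]); print(p,y,None if q is None else np.round(q,2))
    except Exception as e: print(e)
E
```

```text
(250, 202) [  6  38 134]
(250, 193) [ 12 164 121]
(225, 207) [  8  47 104]
(275, 183) [ 17 122 225]
(220, 190) [ 16 124 171]
runner [207 193  82  17 701] (array([522.6, 199.9]), array([ 23.4, 213.1]), np.float32(97.9))
dark [ 207  188   81   29 1211] (array([522.1, 201.2]), array([ 55.9, 208.6]), np.float32(98.3))
(0.588, -0.121, 0.15) 17.6 [ 0.42  0.47 -0.39  1.79  0.22  0.92 -1.32]
(0.588, -0.121, 0.034) 17.6 [ 0.34  0.61 -0.28  1.87  0.25  0.69 -1.35]
(0.518, 0.2, 0.2) 97.5 [ 0.37  0.56 -1.12  1.83  0.57  1.12 -0.82]
(0.518, 0.2, 0.2) -82.5 [ 0.4   0.59 -1.17  1.82  0.6   1.14  2.29]
```

```bash
python3 - <<'E'
from plant import robot; from h import *
o=[np.pi,0,np.radians(17.6)]
robot.goto([.588,-.121,.16],o)
print(robot.move_straight([.588,-.121,.034],vel=.12,contact_N=8))
robot.grip(0.0,strength=70); s=robot.sense(); print(s["t"],s["opening"],s["gripper_force"],s["tcp_pos"],s["wrist_force"])
print(robot.move_straight([.588,-.121,.17],vel=.15))
for a in (97.9,98.1,-81.9):
    print(a,robot.inverse_kinematics([.5266,.17,.17],[np.pi,0,np.radians(a)]))
s=robot.sense(); print(s["t"],s["opening"],s["gripper_force"],s["tcp_pos"],s["wrist_force"],s["joint_pos"])
E
```

```text
False
4.2583 0.20142373711324119 68.48076939582825 [ 0.5883254  -0.12100302  0.03432149] [0.8464574  0.66207803 3.0234129 ]
False
97.9 [ 0.21602607  0.4637938  -0.78825729  1.86918335  0.39442749  0.97108954
 -0.6093684 ]
98.1 [ 0.21651582  0.46401582 -0.78896835  1.86915866  0.39486173  0.97124699
 -0.60626113]
-81.9 [ 0.44626158  0.63863409 -1.17512062  1.85851295  0.66275129  1.10610367
  2.30164917]
5.3167 0.19921998745047756 68.22490811347961 [ 0.58719054 -0.1209594   0.16891183] [ 0.57398572 -0.57424759 -0.88294892] [ 0.43538181  0.45212181 -0.40262515  1.77709841  0.21071125  0.9570252
 -1.3169963 ]
```

```bash
python3 - <<'E'
from plant import robot; from h import *
import pickle
th=np.radians(98.1)
robot.goto([.5193,.2196,.13],[np.pi,0,th])
d={n:robot.grab_frame(n) for n in("wrist","top")}
pickle.dump(d,open("f1.pkl","wb"))
im=np.hstack([cv2.resize(d["wrist"]["image"],(400,300)),cv2.resize(d["top"]["image"][150:260,170:317],(400,300))])
cv2.imwrite("pics/hover.png",im[:,:,::-1]); s=robot.sense(); print(s["t"],s["tcp_pos"],s["tcp_rot"],s["wrist_force"])
E
```

```text
6.7333 [0.52034343 0.21775029 0.12988166] [3.14139775e+00 1.07160787e-03 1.70850704e+00] [ 0.30622105 -0.53359151 -1.18657352]
```

View pics/hover.png

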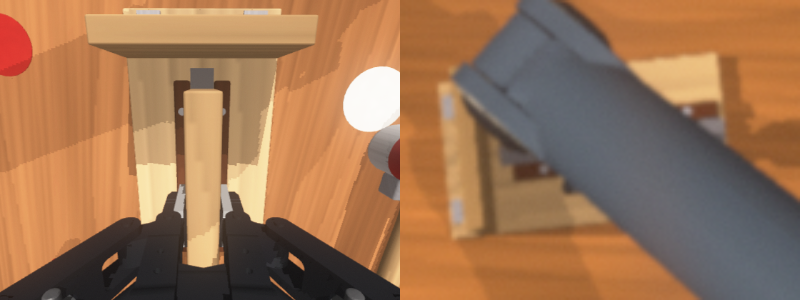

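The wrist view (left half) shows the held board's front end at (203,92), nearly in line with the runner at (202,78). The strips' front ends are at (181,82) and (223,82), and the panel is ahead at the top. Next I measure the board's offset and angle to the slot.

```bash
python3 - <<'E'
import pickle; from h import *
f=pickle.load(open("f1.pkl","rb"))["wrist"]; W=world(f); hsv=cv2.cvtColor(f["image"],cv2.COLOR_RGB2HSV)
th=np.radians(98.1); d=np.array([np.cos(th),np.sin(th)]); n=np.array([-d[1],d[0]]); t=np.array([.5203,.2178])
def st(P): return np.c_[(P[:,:2]-t)@d,(P[:,:2]-t)@n]*1000
rows=np.zeros((420,560),bool); rows[100:300,150:420]=1
mid=(W[...,2]>.145)&(W[...,2]<.17)&rows&(hsv[...,1]>60)&(hsv[...,2]>120)
v,u=np.nonzero(mid); print("board z",np.median(W[mid][:,2])); zb=np.median(W[mid][:,2])
B=st(cast(f,np.c_[u,v],zb))
dk=(hsv[...,2]<125)&(hsv[...,1]>90)&rows&(W[...,2]>.018)&(W[...,2]<.032); v,u=np.nonzero(dk); print(dk.sum())
D=st(cast(f,np.c_[u,v],.025))
rn=(hsv[...,1]<80)&rows&(W[...,2]>.01)&(W[...,2]<.025); v,u=np.nonzero(rn);print(rn.sum()); Rn=st(cast(f,np.c_[u,v],.017))
def prof(N,P,bins):
    print(N,"s",P[:,0].min().round(1),P[:,0].max().round(1))
    for a in bins:
        q=P[(P[:,0]>a)&(P[:,0]<a+8),1]
        if len(q)>4: print("  s",a,len(q),"edges",np.percentile(q,[1,99]).round(1),"mid",np.percentile(q,[1,99]).mean().round(2))
prof("board",B,range(10,75,8)); prof("dark",D,range(10,80,8)); prof("run",Rn,range(40,110,8))
pn=(W[...,2]>.087)&(W[...,2]<.11)&(hsv[...,2]>120); pn[:, :100]=0; pn[100:]=0
v,u=np.nonzero(pn); Q=st(cast(f,np.c_[u,v],.095)); print("panel",rect(Q),"s",np.percentile(Q[:,0],[2,50,98]).round(1))
E
```

```text
board z 0.15464183947657023
2652
3121
board s 8.7 70.3
  s 10 925 edges [-8.6  9. ] mid 0.19
  s 18 1040 edges [-8.4  9. ] mid 0.31
  s 26 1053 edges [-8.3  9. ] mid 0.33
  s 34 1138 edges [-8.5  9. ] mid 0.27
  s 42 1193 edges [-8.3  8.8] mid 0.23
  s 50 1287 edges [-8.5  8.9] mid 0.18
  s 58 1363 edges [-8.4  8.7] mid 0.15
  s 66 797 edges [-8.6  8.6] mid 0.01
dark s -36.1 76.5
  s 10 193 edges [-25.2  28.8] mid 1.82
  s 18 216 edges [-25.7  28.5] mid 1.42
  s 26 220 edges [-25.5  28.8] mid 1.68
  s 34 225 edges [-25.8  28.7] mid 1.43
  s 42 134 edges [-25.8  29. ] mid 1.6
  s 50 223 edges [-25.5  28.8] mid 1.63
  s 58 260 edges [-25.9  28.5] mid 1.27
  s 66 479 edges [-25.7  28.8] mid 1.53
  s 74 175 edges [-25.5  28.6] mid 1.51
run s -74.2 85.4
  s 40 92 edges [-70.7  26.2] mid -22.24
  s 48 55 edges [-70.8  25. ] mid -22.91
  s 64 131 edges [-10.7  12.4] mid 0.87
  s 72 389 edges [-10.   12.5] mid 1.22
  s 80 255 edges [-9.8 12.2] mid 1.18
panel (array([106179.7,   1291.6]), array([ 18210.6, 148216.1]), np.float32(89.8)) s [ 98.1 106.8 115.1]
```

The slot sits 1.25 mm to +n of the board, the angle agrees to 0.3°, and the gap to the panel is about 27 mm. I'll correct the lateral offset, then lower onto the floor with contact sensing.

```bash
python3 - <<'E'
from plant import robot; from h import *
th=np.radians(98.1); d=np.array([np.cos(th),np.sin(th)]); n=np.array([-d[1],d[0]]); t=np.array([.5203,.2178])
goal=t+.00125*n; bias=np.zeros(2)
def rel(): s=robot.sense(); e=s["tcp_pos"][:2]-goal; return s, (e@d*1000).round(2),(e@n*1000).round(2)
print(rel()[1:])
for z in (.10,.070):
    robot.move_straight([*(goal+bias),z],vel=.06); robot.sleep(.15)
    s,a,b=rel(); bias-=b/1000*n; print(z,a,b,s["tcp_pos"][2],s["tcp_rot"][2])
robot.move_straight([*(goal+bias),.064],vel=.03); s,a,b=rel(); print(a,b,s["wrist_force"])
c=robot.move_straight([*(goal+bias),.047],vel=.02,contact_N=4)
s,a,b=rel(); print(c,a,b,s["tcp_pos"],s["wrist_force"],s["torque"],s["t"])
f=robot.grab_frame("wrist"); cv2.imwrite("pics/in.png",f["image"][:,:,::-1])
E
```

```text
(np.float64(-0.06), np.float64(-1.29))
0.1 0.26 -0.26 0.10037784049381222 1.712369994391151
0.07 0.18 -0.02 0.07035835640527266 1.7122132086589357
-0.11 0.45 [ 0.06740492  0.60364381 -0.65491146]
True 0.02 0.07 [0.51899161 0.21763822 0.05132206] [-0.78489244 -0.18915541  3.80270189] [ 0.02616872 -0.05752621 -0.00754612] 9.3167
```

View pics/in.png

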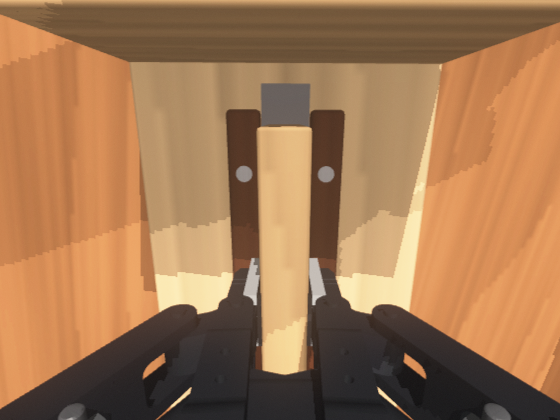

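The board is in the slot between the strips: its front end is at (285,127), and the strips are at (245,190) and (327,190). Contact came at TCP z 51.3 mm, where the floor was expected at about 52 mm; resting on the strip tops would have been about 60 mm. Next I push along the slot.

```bash
python3 - <<'E'
from plant import robot; from h import *
th=np.radians(98.1); d=np.array([np.cos(th),np.sin(th)]); n=np.array([-d[1],d[0]]); 
s=robot.sense(); p0=s["tcp_pos"][:2].copy(); z=.0516
c=robot.move_straight([*(p0+.020*d),z],vel=.04,contact_N=8)
s=robot.sense(); print(c,((s["tcp_pos"][:2]-p0)@d*1000).round(2),s["wrist_force"],s["tcp_pos"])
if not c:
    c=robot.move_straight([*(p0+.036*d),z],vel=.012,contact_N=5)
    s=robot.sense(); print(c,((s["tcp_pos"][:2]-p0)@d*1000).round(2),((s["tcp_pos"][:2]-p0)@n*1000).round(2),s["wrist_force"],s["tcp_pos"])
robot.sleep(.3); s=robot.sense(); print("push",-(s["wrist_force"][:2]@d),"lat",s["wrist_force"][:2]@n,s["wrist_force"][2],s["tcp_pos"],s["t"])
E
```

```text
False 20.2 [-0.23375106  0.20810777  0.90949152] [0.51579877 0.23761052 0.05134581]
True 27.46 0.09 [ 0.70167686 -0.25013596  4.72063821] [0.51496766 0.24481614 0.05135543]
push 0.3519437983766209 lat 0.9950255925727676 5.492979180105301 [0.51494355 0.2447703  0.05131558] 11.1333
```

```bash
python3 - <<'E'
from plant import robot; from h import *
th=np.radians(98.1); d=np.array([np.cos(th),np.sin(th)]); n=np.array([-d[1],d[0]])
s=robot.sense(); p0=s["tcp_pos"][:2].copy(); z=.0517; x=0
for i in range(14):
    x+=.0005
    robot.move_straight([*(p0+x*d),z],vel=.01); robot.sleep(.2)
    s=robot.sense(); F=-(s["wrist_force"][:2]@d); print(round(x*1e3,1),((s["tcp_pos"][:2]-p0)@d*1000).round(2),"F",F.round(2),"lat",(s["wrist_force"][:2]@n).round(2),"z",s["wrist_force"][2].round(2),s["tcp_pos"][2].round(5))
    if F>6: break
print(s["t"],s["opening"])
E
```

```text
0.5 0.19 F 1.11 lat -0.02 z 1.66 0.05149
1.0 0.18 F 4.85 lat -0.26 z 2.12 0.05151
1.5 0.2 F 6.41 lat -0.59 z 2.07 0.05151
12.5417 0.20352046545798308
```

The TCP has stopped advancing while the push force climbs, so the board is against the panel. I'll build up to 12 N.

```bash
python3 - <<'E'
from plant import robot; from h import *
th=np.radians(98.1); d=np.array([np.cos(th),np.sin(th)]); n=np.array([-d[1],d[0]])
p0=np.array([.51494,.24477]); z=.0517; x=.0015
def F(): s=robot.sense(); return -(s["wrist_force"][:2]@d),s
for i in range(12):
    x+=.0003
    robot.move_straight([*(p0+x*d),z],vel=.01); robot.sleep(.25)
    f,s=F(); print(round(x*1e3,1),"F",round(f,2),"z",s["wrist_force"][2].round(2),((s["tcp_pos"][:2]-p0)@d*1000).round(2))
    if f>11: break
for i in range(4): robot.sleep(.5); print(round(F()[0],2))
w=robot.grab_frame("wrist"); g=robot.grab_frame("scene")
im=np.hstack([cv2.resize(w["image"],(400,300)),cv2.resize(g["image"][90:270,200:440],(400,300))]); cv2.imwrite("pics/end.png",im[:,:,::-1])
print(s["t"],s["tcp_pos"],s["tcp_rot"],s["gripper_force"])
E
```

```text
1.8 F 6.84 z 2.72 0.21
2.1 F 7.29 z 3.48 0.2
2.4 F 7.65 z 3.44 0.18
2.7 F 8.69 z 5.51 0.2
3.0 F 9.42 z 5.0 0.19
3.3 F 9.09 z 4.46 0.19
3.6 F 10.56 z 5.99 0.15
3.9 F 11.35 z 6.75 0.18
11.3
11.51
11.3
10.53
16.5417 [0.51477319 0.2449298  0.05152681] [-3.13566539  0.01026984  1.70936886] 69.14706587791443
```

View pics/end.png

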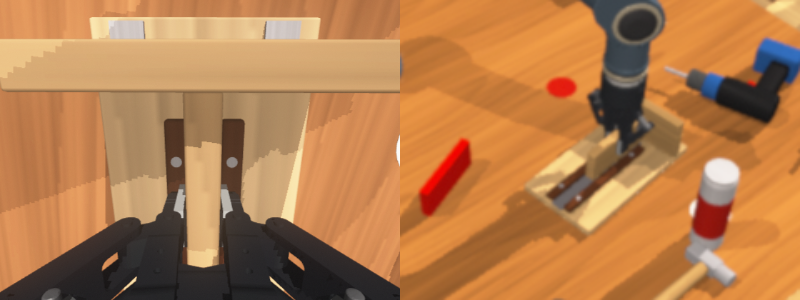

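The board's end meets the panel: the wrist half shows its top running up to the panel's inner edge at (203,92), and it stands in the slot in the scene half. The tool has pitched by 0.6°, nose down, so I'll command a level attitude and re-trim the force.

```bash
python3 - <<'E'
from plant import robot; from h import *
th=np.radians(98.1); d=np.array([np.cos(th),np.sin(th)])
p0=np.array([.51494,.24477]); x=.0039; z=.0517
def rep(tag):
    s=robot.sense(); f=-(s["wrist_force"][:2]@d); r=s["tcp_rot"]; print(tag,"F",round(f,2),"z",s["wrist_force"][2].round(2),"roll",round((r[0]%(2*np.pi))-np.pi,4),"pitch",r[1].round(4),"yaw",r[2].round(4),s["tcp_pos"].round(5),round(s["t"],1)); return f,r[1]
rep("now"); 
for p in (.005,0.,-.004,-.008):
    robot.move_straight([*(p0+x*d),z],vel=.01,attitude=[np.pi,p,th]); robot.sleep(.4); f,pp=rep(p)
    if abs(pp)<.003 or f>17 or f<5: break
E
```

```text
now F 10.98 z 5.98 roll 0.0059 pitch 0.0103 yaw 1.7093 [0.51477 0.24491 0.05154] 18.6
0.005 F 10.67 z 6.75 roll 0.0015 pitch 0.0111 yaw 1.7099 [0.51489 0.24492 0.05158] 19.3
0.0 F 10.37 z 5.08 roll 0.0016 pitch 0.006 yaw 1.7101 [0.51487 0.24499 0.05144] 19.9
-0.004 F 9.7 z 4.22 roll 0.0017 pitch 0.002 yaw 1.7101 [0.51482 0.24503 0.05131] 20.6
```

```bash
python3 - <<'E'
from plant import robot; from h import *
th=np.radians(98.1); d=np.array([np.cos(th),np.sin(th)])
p0=np.array([.51494,.24477]); x=.0039; z=.0517
for i in range(5):
    x+=.0004; robot.move_straight([*(p0+x*d),z],vel=.01,attitude=[np.pi,-.0055,th]); robot.sleep(.4)
    s=robot.sense(); f=-(s["wrist_force"][:2]@d); print(round(f,2),s["wrist_force"][2].round(2),s["tcp_rot"].round(4),s["tcp_pos"].round(5))
    if f>11.5: break
fs=[]
for i in range(10): robot.sleep(.1); fs.append(-(robot.sense()["wrist_force"][:2]@d))
print(np.round(fs,1),robot.sense()["t"])
if 8<min(fs) and max(fs)<16: print(robot.close_job())
E
```

```text
10.87 4.82 [-3.1398e+00  1.2000e-03  1.7100e+00] [0.51485 0.24505 0.05134]
11.29 5.12 [-3.1396e+00  1.8000e-03  1.7099e+00] [0.51483 0.24504 0.05129]
12.3 5.89 [-3.1395e+00  2.5000e-03  1.7097e+00] [0.51481 0.24504 0.05131]
[12.1 12.4 11.  12.5 12.3 11.6 12.5 11.7 11.6 12.2] 23.5417
the job is handed in; nothing more can be done
None
```

The longer board is on edge in the jig slot, butted against the end panel and still held there at about 12 N; I handed the job in at 23.5 s without touching anything else on the bench.

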